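# Find the tin with the loose burnishing ball and hand it across

## Task

Two of the three sealed tins are packed tight with blades; in the third the loose steel burnishing ball rattles from end to end. Lift the tins one at a time, a few centimetres clear of the table, and shake or tip them back and forth lengthwise, a couple of times and far enough for a loose ball to run the whole length, until you have felt one rattle (the last one too); stand a silent one back upright where it was. Finish while holding the rattling tin, level and still, lid up, centred over the bench hook and about 15 cm above the table for the person across to take (do not put it down), with the other two tins back in their places and everything else left alone.

Things in the scene. Friction and masses are not known exactly. Their poses are not given: they have to be found in the camera images.
- tin_1: one of three plain sealed metal tins that look exactly alike: 120 (its x) x 56 (its y) x 54 (height) mm, about 0.35 kg, lid up, standing on the table. Origin: centre of its underside; z up, x along its length. Grip it from above across its 56 mm width, at the middle of its length. Which of the three tins rattles differs each time.
- tin_2: one of three plain sealed metal tins that look exactly alike: 120 (its x) x 56 (its y) x 54 (height) mm, about 0.35 kg, lid up, standing on the table. Origin: centre of its underside; z up, x along its length. Grip it from above across its 56 mm width, at the middle of its length. The silent tins are packed tight, nothing moves in them; weight does not tell the tins apart. Levelled gently, the ball mostly stays near its end.
- tin_3: one of three plain sealed metal tins that look exactly alike: 120 (its x) x 56 (its y) x 54 (height) mm, about 0.35 kg, lid up, standing on the table. Origin: centre of its underside; z up, x along its length. Grip it from above across its 56 mm width, at the middle of its length. In the rattling tin a 36 mm, 190 g steel ball rolls along the 114 mm inside: tipped end-down 0.3 rad or jerked lengthwise it runs to the end, 39 mm off the middle (0.07 N m).
- bench_hook: plywood bench hook fixed to the table at the far side, 140 (x) x 200 (y) mm, 15 mm thick, with a wooden fence along its far edge rising to 33 mm; a 6 mm thick lino block lies on it. Origin: centre of its underside, at table height; z up. It marks where the tin is handed over
- cup: bystander: lidded take-away coffee cup, 85 mm across, 130 mm tall, origin at the centre of its foot
- ink_jar: bystander: small ink jar, 36 mm across, 45 mm tall, standing between the tins' places, origin at the centre of its foot
- eraser: bystander: eraser 45 (x) x 20 (y) x 12 mm, lying between the tins' places, origin at the centre of its underside
- phone: bystander: phone 150 (x) x 75 (y) x 11 mm, lying flat, origin at the centre of its underside
- gouge: bystander: lino gouge with a fat round handle, about 140 mm long, lying along its x, under 35 mm high
- brayer: bystander: ink roller with a wooden handle, about 180 mm long (x), 100 mm wide (y), 36 mm high, lying on the table
- lino: bystander: grey lino block 75 x 100 x 6 mm, lying on the bench hook, origin at the centre of its underside
There are look-alikes about, which are no part of the job. What is shaped like the tin_3 but purple is not meant. What is shaped like the tin_1 but orange is not meant.

How it is judged:
On the way, in this order (a step that is already met when the one before it is completed fails the run):
1. the tin with the ball is lifted off the table (underside above 30 mm) and shaken or tipped so that its ball runs to one end (18 mm or more from the middle, towards its +x end) (((distance between rattle_c0 and tin_1 below 0.075 m and height (world z) of tin_1 above 0.03 m and x of rattle_c0 in the frame of tin_1 above 0.018 m) or (distance between rattle_c0 and tin_2 below 0.075 m and height (world z) of tin_2 above 0.03 m and x of rattle_c0 in the frame of tin_2 above 0.018 m) or (distance between rattle_c0 and tin_3 below 0.075 m and height (world z) of tin_3 above 0.03 m and x of rattle_c0 in the frame of tin_3 above 0.018 m))).
2. then, still lifted, so that the ball runs to the other end (((distance between rattle_c0 and tin_1 below 0.075 m and height (world z) of tin_1 above 0.03 m and x of rattle_c0 in the frame of tin_1 below -0.018 m) or (distance between rattle_c0 and tin_2 below 0.075 m and height (world z) of tin_2 above 0.03 m and x of rattle_c0 in the frame of tin_2 below -0.018 m) or (distance between rattle_c0 and tin_3 below 0.075 m and height (world z) of tin_3 above 0.03 m and x of rattle_c0 in the frame of tin_3 below -0.018 m))).
At the end, for the whole second after the job is handed in: The rattling tin is held in the fingers, still, within 50 mm (horizontally) of the bench hook's centre, its underside 90 to 260 mm above the table, upright within 0.2 rad; the other two tins stand upright on the table, at rest, each within 60 mm of where it stood at the start (((distance between rattle_c0 and tin_1 below 0.075 m and horizontal distance between tin_1 and bench_hook below 0.05 m and height (world z) of tin_1 between 0.09 and 0.26 m and angle between tin_1's own z axis and vertical below 0.2 rad and linear speed of tin_1 below 0.05 m/s and contact force between tin_1 and the fingers above 1 N and height (world z) of each of tin_2, tin_3 below 0.01 m and angle between each of tin_2, tin_3's own z axis and vertical below 0.1 rad and distance of each of tin_2, tin_3 from where it was at the start of the episode below 0.06 m and linear speed of each of tin_2, tin_3 below 0.03 m/s) or (distance between rattle_c0 and tin_2 below 0.075 m and horizontal distance between tin_2 and bench_hook below 0.05 m and height (world z) of tin_2 between 0.09 and 0.26 m and angle between tin_2's own z axis and vertical below 0.2 rad and linear speed of tin_2 below 0.05 m/s and contact force between tin_2 and the fingers above 1 N and height (world z) of each of tin_1, tin_3 below 0.01 m and angle between each of tin_1, tin_3's own z axis and vertical below 0.1 rad and distance of each of tin_1, tin_3 from where it was at the start of the episode below 0.06 m and linear speed of each of tin_1, tin_3 below 0.03 m/s) or (distance between rattle_c0 and tin_3 below 0.075 m and horizontal distance between tin_3 and bench_hook below 0.05 m and height (world z) of tin_3 between 0.09 and 0.26 m and angle between tin_3's own z axis and vertical below 0.2 rad and linear speed of tin_3 below 0.05 m/s and contact force between tin_3 and the fingers above 1 N and height (world z) of each of tin_1, tin_2 below 0.01 m and angle between each of tin_1, tin_2's own z axis and vertical below 0.1 rad and distance of each of tin_1, tin_2 from where it was at the start of the episode below 0.06 m and linear speed of each of tin_1, tin_2 below 0.03 m/s))); the arm keeps its last pose, push and grip.
It fails at once if a bystander (cup, ink jar, eraser, phone, gouge, brayer or lino block) is moved by more than 40 mm (distance of any of cup, ink_jar, eraser, phone, gouge, brayer, lino from where it was at the start of the episode above 0.04 m).
It also fails if it takes over 72 s, if anything falls off the work surface, if the arm or the gripper's body presses on something with over 40 N, if the wrist force passes 120 N, or if a joint passes its speed limit or range.

## Robot

A 6-joint arm with a two-finger parallel gripper is mounted at the origin on the work surface. World frame = base frame: x ahead of the robot, y to its left, z up, the work surface at z = 0. Lengths are in m, angles in rad, forces in N, time in s.
With the tool pointing down it reaches from about 0.35 to 0.875 m from the base axis. Payload 4.2 kg.
Tool frame: the origin (TCP) lies on the centre line of the jaws, within the pads' length; the fingertips stand 25 mm ahead of it and the grasp point (between the pads) lies 6 mm ahead of it; z points along the fingers, y is the line along which they close (so a half turn about z gives the same grasp; the last joint's range is limited). The gripper opens to 87 mm and grips with 3 to 60 N. Pads are 19 mm wide; open, the fingers measure 117 mm over their backs; the gripper's body (75 mm by 190 mm) begins 51 mm behind the grasp point.
Start: joints at [1.585, 0.385, 0.008, 0, -1.194, -0.259], TCP at [0.151, 0.606, 0.248] pointing down, gripper open.
Joint ranges: [-3.14, 3.14], [-1.21, 2.06], [-1.07, 1.41], [-3.16, 2.05], [-2.99, -0.16], [-3.1, 3.1]. Speed limits (rad/s): [2.79, 2.79, 3.14, 3.14, 3.14, 3.14].

## Interface

Orientations are given as a rotation vector (axis times angle).
In Python, from cell import robot, imaging gives the robot as it stands. The module is installed in compiled form; this text tells all that it offers.
- The arm moves only by the tool drive_tool, never from a script. Its arguments are lists of equal length, an entry for each row: "rotation": the turn, a rotation vector about the tool's x, y, z in rad, a list of three; "delta_pos": the shift along the tool's x, y, z in mm, a list of three; "claw": the finger opening in mm, from 0 to 87. A call has 1 to 20 rows; each row is the pose to reach, as a shift and turn from the pose commanded when the call began, along the tool's axes at that moment; what a row does not reach only later rows make up. A row lasts 1/10 s, in which the tool goes at most 50 mm and 8.59 degrees, less where a joint would pass 70% of its speed; a pose out of reach is approached as far as the arm can. A call with a gripper value outside its range is refused whole. The fingers move at their own pace and stop on an object; the grip force is fixed at half the most. Time passes only in rows, so rows that repeat a pose let the fingers close. It gives the time, the measured TCP pose, the force, the opening and the grip force at its end, in the units of the state.
- robot.read_state(): the state, without advancing time (a new reading comes with each control period).
- imaging.snapshot(name): name is "side" or "top" or "wrist"; returns a dict with "frame" (480x640x3 uint8, red, green, blue), "camera_matrix" (3x3 intrinsics, pixels), "distortion" ([k1, k2, p1, p2, k3] as OpenCV has them; the pictures are not rectified), "position" and "rotation" of the camera in the world. Camera axes: x right, y up, looking along -z (the intrinsics and any distortion apply to the point x, -y, -z); pixel columns grow to the right and rows downward; lengths in m; the calibration is good to about 2 mm. A picture is of the moment at which its call begins. There is no depth.
- robot.job_done(): hands the job in; it is judged then, once.
The state is a dict: "clock": time; "joint_positions": joint angles; "joint_velocities": joint speeds; "tau": joint torques, N m; "tcp_pos": TCP position; "tool_rot": TCP orientation; "ft_force": force on the tool from outside, world axes, zero at the start; "wrist_torque": the same for the moment, N m; "width": finger opening in m; "gripper_force": force on a finger pad.
Only numpy, scipy, OpenCV 4.12 (cv2) and the standard library are available. Lean on these libraries where they do the work, as an engineer would, in place of code of your own. Each camera call takes 0.05 s, during which the arm holds its last target. There are 200 camera calls.

## Working session

There is one attempt and no reset: what is moved stays moved. The work goes in short steps, Python scripts to look and compute and a tool call to move; the robot and the scene stay as the last step left them, time stands still between calls to the robot, and variables do not carry over. Pictures are saved under pics/ and viewed, at most 10 in all, crops included, and the job is handed in when it is done.

Besides the shell and the picture viewer there is one more tool, called as name(argument=value, ...) on one line, values as JSON. drive_tool: Moves the arm, as the interface text tells. Its arguments: {"type":"object","properties":{"rotation":{"type":"array"},"delta_pos":{"type":"array"},"claw":{"type":"array"}},"required":["rotation","delta_pos","claw"]}

```bash
mkdir -p pics
cat > h.py <<'E'
import numpy as np, cv2, pickle, sys
from cell import robot, imaging
def snap(n, tag):
    s=imaging.snapshot(n); cv2.imwrite(f'pics/{tag}.png', s['frame'][:,:,::-1]); pickle.dump(s,open(f'pics/{tag}.pkl','wb')); return s
def load(tag): return pickle.load(open(f'pics/{tag}.pkl','rb'))
def ray(s,uv):
    p=cv2.undistortPoints(np.array([[uv]],float),np.array(s['camera_matrix']),np.array(s['distortion']))[0,0]
    R=np.array(s['rotation'],float)
    if R.size==3: R=cv2.Rodrigues(R)[0]
    d=R@np.array([p[0],-p[1],-1]); return np.array(s['position']),d
def onz(s,uv,z):
    o,d=ray(s,uv); return o+d*(z-o[2])/d[2]
def tri(s1,u1,s2,u2):
    o1,d1=ray(s1,u1);o2,d2=ray(s2,u2)
    t=np.linalg.lstsq(np.c_[d1,-d2],o2-o1,rcond=None)[0]
    a,b=o1+d1*t[0],o2+d2*t[1]; return (a+b)/2,np.linalg.norm(a-b)
E
python3 - <<'E'
from h import *
for n in ['top','side','wrist']:
    s=snap(n,n+'0'); print(n,s['position'],s['rotation'])
print(robot.read_state())
E
```

```text
top [ 0.33860511 -0.00209444  1.32357811] [ 0.11689272 -0.10841372 -1.55905411]
side [-0.29569345 -0.95676046  0.89183082] [ 0.93166443 -0.35539557 -0.61392453]
wrist [0.22778581 0.58650841 0.38407864] [-0.21343308  0.26836698 -1.80147651]
{'clock': 0.15, 'joint_positions': array([ 1.58460640e+00,  3.85374404e-01,  6.94467301e-03, -3.03879027e-04,
       -1.19398756e+00, -2.58605198e-01]), 'joint_velocities': array([-0.00098136, -0.00196442,  0.00509616,  0.00159664, -0.00109022,
       -0.001091  ]), 'tau': array([-2.12673689e-05, -3.91054952e+01,  1.87586403e+01,  4.22221944e+00,
        1.23622245e-02, -1.39306426e-04]), 'tcp_pos': array([0.15136654, 0.60597922, 0.24672325]), 'tool_rot': array([ 3.11643618e+00, -3.83537726e-01, -9.38023355e-05]), 'ft_force': array([-0.01349408,  0.00475096,  0.1741385 ]), 'wrist_torque': array([ 0.070401  , -0.03153771,  0.00600059]), 'gripper_force': 0.0, 'width': 0.08745280449160249}
```

View pics/top0.png

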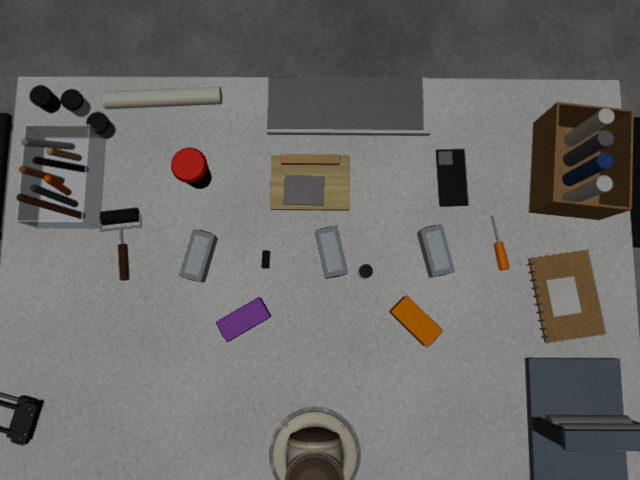

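View pics/side0.png

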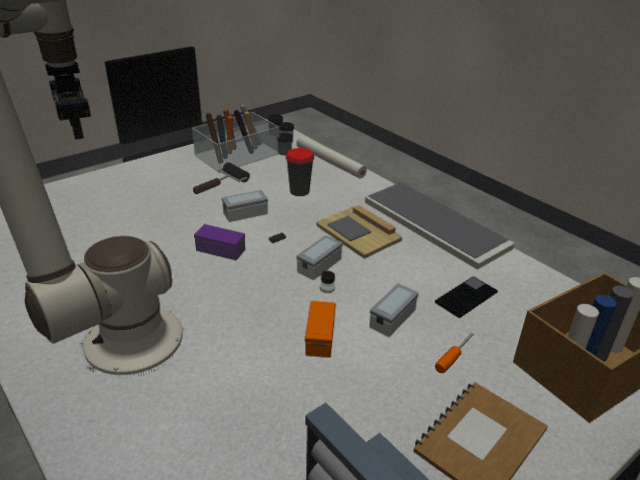

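The top view shows grey tins at (198,255), (331,251) and (436,250), with the ink jar at (366,271), the eraser at (266,259) and the hook at (310,182). The side view shows the tins at (245,205), (320,255) and (394,309). I'll enlarge these for the corners.

Run:
```python
from h import *
t,s=[load(a)['frame'][:,:,::-1] for a in('top0','side0')]
def c(im,u,v):return cv2.resize(im[v-33:v+33,u-33:u+33],(264,264),interpolation=cv2.INTER_CUBIC)
a=np.hstack([c(t,198,255),c(t,331,251),c(t,436,250)]);b=np.hstack([c(s,245,205),c(s,320,255),c(s,394,309)])
cv2.imwrite('pics/c0.png',np.clip(np.vstack([a,b])*1.3,0,255))
```

```text
[ WARN:0@0.420] global loadsave.cpp:1063 imwrite_ Unsupported depth image for selected encoder is fallbacked to CV_8U.
```

View pics/c0.png

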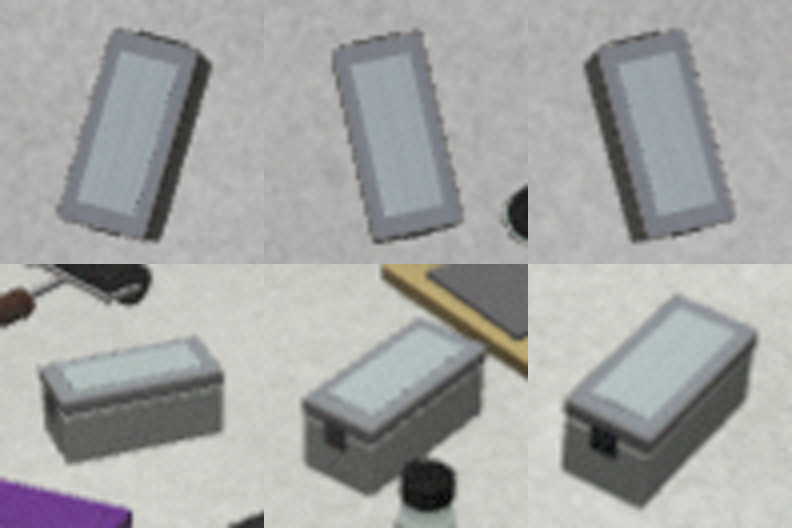

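The crop shows all four lid corners of each tin in both views, so I'll triangulate them.

Run:
```python
from h import *
t,s=load('top0'),load('side0')
T={'L':([(112,30),(197,48),(148,236),(60,214)],(198,255)),'M':([(70,47),(155,32),(198,222),(110,240)],(331,251)),'R':([(72,47),(155,30),(207,218),(120,240)],(436,250))}
S={'L':([(195,73),(222,112),(67,141),(40,107)],(245,205)),'M':([(155,55),(221,83),(110,172),(40,138)],(320,255)),'R':([(153,31),(228,70),(122,180),(36,142)],(394,309))}
f=lambda p,c:[np.array(q)/4-.375+np.array(c)-33 for q in p]
for k in 'LMR':
    P=[tri(t,a,s,b) for a,b in zip(f(*T[k]),f(*S[k]))]
    X=np.array([p[0] for p in P]); d=X[0]+X[1]-X[2]-X[3]
    Z=np.array([onz(t,a,.054) for a in f(*T[k])]); e=Z[0]+Z[1]-Z[2]-Z[3]
    print(k,'tri',X.mean(0).round(4),'z',X[:,2].round(3),'yaw',np.degrees(np.arctan2(d[1],d[0])).round(1),'res',[round(p[1],3) for p in P])
    print('  top54',Z.mean(0).round(4),np.degrees(np.arctan2(e[1],e[0])).round(1),'len',np.linalg.norm(e)/2,'w',np.linalg.norm(Z[0]+Z[3]-Z[1]-Z[2])/2)
H=[onz(t,a,.015) for a in[(271,156),(349.5,155.5),(350,209),(270,210)]];print('hook',np.array(H).round(3),np.mean(H,0))
print('hook tri',[tri(t,a,s,b) for a,b in[((270,210),(317,226)),((350,209),(361,254))]])
for n,p,z in[('jar',(366,271),.045),('eraser',(266,259),.012),('cup',(189,165),.13),('gouge0',(502,256),.02),('gouge1',(492,217),.01),('phone',(452,178),.011),('purp',(262,306),.05),('or',(405,305),.05)]: print(n,onz(t,p,z).round(3))
st=robot.read_state();R=cv2.Rodrigues(st['tool_rot'])[0];print(R.round(3))
```

```text
L tri [0.4698 0.287  0.0492] z [0.051 0.046 0.051 0.049] yaw -12.8 res [np.float64(0.002), np.float64(0.0), np.float64(0.002), np.float64(0.001)]
  top54 [0.4688 0.2863 0.054 ] -13.0 len 0.11600082369523561 w 0.054104893962280944
M tri [ 0.4803 -0.0375  0.0505] z [0.051 0.053 0.049 0.049] yaw 13.1 res [np.float64(0.001), np.float64(0.001), np.float64(0.004), np.float64(0.003)]
  top54 [ 0.4793 -0.037   0.054 ] 12.4 len 0.11868986624217476 w 0.053143980855215
R tri [ 0.4856 -0.2946  0.0503] z [0.052 0.051 0.051 0.048] yaw 13.6 res [np.float64(0.002), np.float64(0.0), np.float64(0.001), np.float64(0.001)]
  top54 [ 0.4849 -0.2935  0.054 ] 13.4 len 0.11856718591767307 w 0.05301139608872131
hook [[ 0.727  0.116  0.015]
 [ 0.73  -0.084  0.015]
 [ 0.591 -0.086  0.015]
 [ 0.587  0.116  0.015]] [0.65871844 0.01541047 0.015     ]
hook tri [(array([ 0.59295927,  0.11524089, -0.00266591]), np.float64(0.006856490188598813)), (array([ 0.58738111, -0.083037  ,  0.0168018 ]), np.float64(0.008016873976330266))]
jar [ 0.433 -0.122  0.045]
eraser [0.463 0.123 0.012]
cup [0.67  0.296 0.13 ]
gouge0 [ 0.475 -0.461  0.02 ]
gouge1 [ 0.575 -0.444  0.01 ]
phone [ 0.674 -0.345  0.011]
purp [0.347 0.127 0.05 ]
or [ 0.352 -0.214  0.05 ]
[[ 0.97  -0.242 -0.   ]
 [-0.242 -0.97  -0.002]
 [ 0.     0.002 -1.   ]]
```

drive_tool(rotation=[[0, 0, -0.017], [0, 0, -0.017], [0, 0, -0.017], [0, 0, -0.017], [0, 0, -0.017], [0, 0, -0.017], [0, 0, -0.017], [0, 0, -0.017], [0, 0, -0.017], [0, 0, -0.017], [0, 0, -0.017], [0, 0, -0.017], [0, 0, -0.017], [0, 0, -0.017]], delta_pos=[[39, 23, 10], [77, 46, 20], [116, 70, 30], [154, 93, 40], [193, 116, 50], [231, 139, 60], [270, 163, 70], [309, 186, 80], [347, 209, 90], [370, 223, 95], [386, 232, 97], [386, 232, 97], [386, 232, 97], [386, 232, 97]], claw=[87, 87, 87, 87, 87, 87, 87, 87, 87, 87, 87, 87, 87, 87])

```text
clock: 1.55
tcp_pos: [0.4693, 0.2883, 0.1506]
tool_rot: [-3.121, 0.356, -0.0]
ft_force: [-0.4, -0.4, -0.8]
width: 0.0874
gripper_force: 0.0
```

Run:
```python
from h import *
s=snap('wrist','w1');st=robot.read_state()
print(st['tcp_pos'],st['clock'],cv2.Rodrigues(st['tool_rot'])[0].round(3).tolist())
# predicted lid corners
c=np.array([.469,.2865]);a=np.radians(-13);u=np.array([np.cos(a),np.sin(a)]);v=np.array([-u[1],u[0]])
R=cv2.Rodrigues(np.array(s['rotation']))[0]
im=s['frame'][:,:,::-1].copy()
for i,j in[(1,1),(1,-1),(-1,-1),(-1,1)]:
    P=np.r_[c+i*.06*u+j*.028*v,.054];q=R.T@(P-s['position']);q=q*[1,-1,-1]
    p=cv2.projectPoints(q[None],np.zeros(3),np.zeros(3),np.array(s['camera_matrix']),np.array(s['distortion']))[0].ravel()
    print(p.round(1)); cv2.circle(im,tuple(int(x) for x in p),3,(0,0,255),-1)
cv2.imwrite('pics/w1a.png',im)
```

```text
[0.46921675 0.28840784 0.1507329 ] 1.6 [[0.974, -0.225, 0.0], [-0.225, -0.974, 0.0], [0.0, -0.0, -1.0]]
[281.8 166. ]
[364.6 166. ]
[358.9 322.9]
[287.2 322.9]
```

View pics/w1a.png

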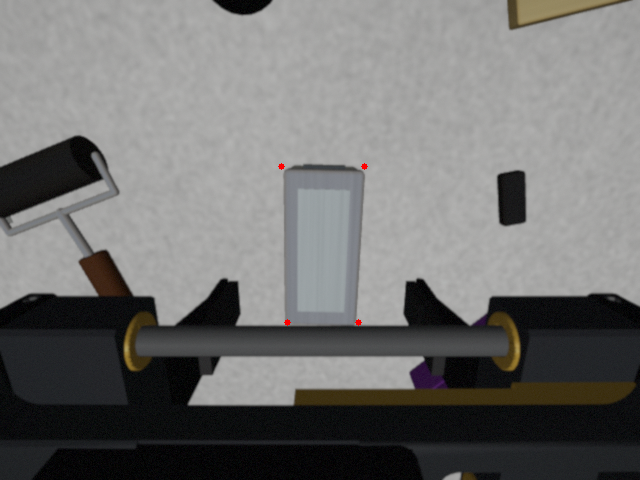

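The predicted lid corners lie within about 2 px of the tin's own, centred between the fingers at about (323,245). I'll descend and grip.

drive_tool(rotation=[[0, 0, 0], [0, 0, 0], [0, 0, 0], [0, 0, 0], [0, 0, 0], [0, 0, 0], [0, 0, 0], [0, 0, 0], [0, 0, 0], [0, 0, 0], [0, 0, 0], [0, 0, 0], [0, 0, 0], [0, 0, 0]], delta_pos=[[0, 2, 20], [0, 2, 40], [0, 2, 60], [0, 2, 80], [0, 2, 98], [0, 2, 108], [0, 2, 111], [0, 2, 111], [0, 2, 111], [0, 2, 111], [0, 2, 111], [0, 2, 111], [0, 2, 111], [0, 2, 111]], claw=[87, 87, 87, 87, 87, 87, 87, 87, 45, 45, 45, 45, 45, 45])

```text
clock: 3.0
tcp_pos: [0.4697, 0.2864, 0.04]
tool_rot: [-3.12, 0.356, -0.002]
ft_force: [-0.5, 1.2, 1.0]
width: 0.0559
gripper_force: 29.9
```

drive_tool(rotation=[[0, 0, 0], [0, 0, 0], [0, 0, 0], [0, 0, 0], [0, 0, 0], [0, -0.09, 0], [0, -0.18, 0], [0, -0.27, 0], [0, -0.36, 0], [0, -0.45, 0], [0, -0.45, 0], [0, -0.45, 0], [0, -0.45, 0], [0, -0.45, 0], [0, -0.37, 0], [0, -0.29, 0], [0, -0.21, 0], [0, -0.13, 0], [0, -0.05, 0], [0, 0, 0]], delta_pos=[[0, 0, -15], [0, 0, -35], [0, 0, -55], [0, 0, -75], [0, 0, -85], [0, 0, -85], [0, 0, -85], [0, 0, -85], [0, 0, -85], [0, 0, -85], [0, 0, -85], [0, 0, -85], [0, 0, -85], [0, 0, -85], [0, 0, -85], [0, 0, -85], [0, 0, -85], [0, 0, -85], [0, 0, -85], [0, 0, -85]], claw=[45, 45, 45, 45, 45, 45, 45, 45, 45, 45, 45, 45, 45, 45, 45, 45, 45, 45, 45, 45])

```text
clock: 5.0
tcp_pos: [0.4677, 0.2859, 0.1254]
tool_rot: [-3.121, 0.354, -0.004]
ft_force: [-0.1, 0.3, -3.8]
width: 0.0559
gripper_force: 29.9
```

drive_tool(rotation=[[0, 0, 0], [0, 0, 0], [0, 0, 0]], delta_pos=[[0, 0, 0], [0, 0, 0], [0, 0, 0]], claw=[45, 45, 45])

```text
clock: 5.3
tcp_pos: [0.4696, 0.2861, 0.1249]
tool_rot: [-3.12, 0.357, 0.0]
ft_force: [0.3, 0.3, -3.5]
width: 0.0559
gripper_force: 29.9
```

```bash
cat > rd.py <<'E'
from h import *
st=robot.read_state();R=cv2.Rodrigues(st['tool_rot'])[0]
print(st['clock'],st['tcp_pos'].round(4),'force',st['ft_force'].round(2),'torque tool axes',(R.T@st['wrist_torque']).round(4),'w',st['width'],'yaw',np.degrees(np.arctan2(R[1,0],R[0,0])).round(2),'tilt',R[2].round(3))
E
python3 rd.py
```

```text
5.3 [0.4696 0.2861 0.1249] force [ 0.29  0.33 -3.52] torque tool axes [ 0.0118 -0.0476  0.015 ] w 0.05589216785610653 yaw -13.07 tilt [-0.    -0.001 -1.   ]
```

drive_tool(rotation=[[0, 0.09, 0], [0, 0.18, 0], [0, 0.27, 0], [0, 0.36, 0], [0, 0.45, 0], [0, 0.45, 0], [0, 0.45, 0], [0, 0.45, 0], [0, 0.45, 0], [0, 0.37, 0], [0, 0.29, 0], [0, 0.21, 0], [0, 0.13, 0], [0, 0.05, 0], [0, 0, 0], [0, 0, 0], [0, 0, 0], [0, 0, 0]], delta_pos=[[0, 0, 0], [0, 0, 0], [0, 0, 0], [0, 0, 0], [0, 0, 0], [0, 0, 0], [0, 0, 0], [0, 0, 0], [0, 0, 0], [0, 0, 0], [0, 0, 0], [0, 0, 0], [0, 0, 0], [0, 0, 0], [0, 0, 0], [0, 0, 0], [0, 0, 0], [0, 0, 0]], claw=[45, 45, 45, 45, 45, 45, 45, 45, 45, 45, 45, 45, 45, 45, 45, 45, 45, 45])

```text
clock: 7.1
tcp_pos: [0.4685, 0.2855, 0.1242]
tool_rot: [3.12, -0.356, -0.001]
ft_force: [-0.2, -0.4, -3.4]
width: 0.0558
gripper_force: 29.9
```

```bash
python3 rd.py
```

```text
7.1 [0.4685 0.2855 0.1242] force [-0.22 -0.39 -3.43] torque tool axes [-0.0286  0.0999 -0.037 ] w 0.05579469753411395 yaw -13.02 tilt [-0.     0.001 -1.   ]
```

The 0.147 N m change matches 2 × 0.07, but the readings are noisy. I'll average before and after another tip.

```bash
cat > av.py <<'E'
from h import *
Q=[]
for i in range(12):
    imaging.snapshot('wrist'); st=robot.read_state();R=cv2.Rodrigues(st['tool_rot'])[0];Q.append(R.T@st['wrist_torque'])
Q=np.array(Q);print('torque tool',Q.mean(0).round(4),'sd',Q.std(0).round(4),st['clock'])
E
python3 av.py
```

```text
torque tool [-0.0168  0.0664  0.0034] sd [0.0237 0.0251 0.0395] 7.7
```

drive_tool(rotation=[[0, -0.09, 0], [0, -0.18, 0], [0, -0.27, 0], [0, -0.36, 0], [0, -0.45, 0], [0, -0.45, 0], [0, -0.45, 0], [0, -0.45, 0], [0, -0.45, 0], [0, -0.37, 0], [0, -0.29, 0], [0, -0.21, 0], [0, -0.13, 0], [0, -0.05, 0], [0, 0, 0], [0, 0, 0], [0, 0, 0], [0, 0, 0]], delta_pos=[[0, 0, 0], [0, 0, 0], [0, 0, 0], [0, 0, 0], [0, 0, 0], [0, 0, 0], [0, 0, 0], [0, 0, 0], [0, 0, 0], [0, 0, 0], [0, 0, 0], [0, 0, 0], [0, 0, 0], [0, 0, 0], [0, 0, 0], [0, 0, 0], [0, 0, 0], [0, 0, 0]], claw=[45, 45, 45, 45, 45, 45, 45, 45, 45, 45, 45, 45, 45, 45, 45, 45, 45, 45])

```text
clock: 9.5
tcp_pos: [0.4696, 0.2861, 0.1249]
tool_rot: [-3.12, 0.357, 0.0]
ft_force: [0.6, -0.2, -3.9]
width: 0.0559
gripper_force: 29.9
```

```bash
python3 av.py
```

```text
torque tool [-0.0165 -0.0595 -0.0031] sd [0.0338 0.0255 0.025 ] 10.1
```

This tin rattles: the averaged moment flips +0.066 → −0.060 N m with a standard error of about 0.007. I'll carry it over the bench hook.

drive_tool(rotation=[[0, 0, 0], [0, 0, 0], [0, 0, 0], [0, 0, 0], [0, 0, 0], [0, 0, 0], [0, 0, 0], [0, 0, 0], [0, 0, 0], [0, 0, 0], [0, 0, 0], [0, 0, 0], [0, 0, 0], [0, 0, 0], [0, 0, 0], [0, 0, 0], [0, 0, 0], [0, 0, 0], [0, 0, 0], [0, 0, 0]], delta_pos=[[0, 0, -10], [0, 0, -30], [4, 4, -50], [14, 13, -60], [30, 27, -65], [48, 43, -65], [68, 61, -65], [88, 79, -65], [108, 97, -65], [128, 115, -65], [148, 133, -65], [168, 151, -65], [188, 169, -65], [206, 185, -65], [222, 200, -65], [233, 210, -65], [240, 216, -65], [244, 220, -65], [246, 221, -65], [246, 221, -65]], claw=[45, 45, 45, 45, 45, 45, 45, 45, 45, 45, 45, 45, 45, 45, 45, 45, 45, 45, 45, 45])

```text
clock: 12.1
tcp_pos: [0.6589, 0.0153, 0.1895]
tool_rot: [-3.121, 0.356, 0.0]
ft_force: [-0.8, 1.0, -3.6]
width: 0.0557
gripper_force: 29.9
```

drive_tool(rotation=[[0, 0, 0], [0, 0, 0], [0, 0, 0], [0, 0, 0], [0, 0, 0], [0, 0, 0], [0, 0, 0], [0, 0, 0]], delta_pos=[[0, 0, 0], [0, 0, 0], [0, 0, 0], [0, 0, 0], [0, 0, 0], [0, 0, 0], [0, 0, 0], [0, 0, 0]], claw=[45, 45, 45, 45, 45, 45, 45, 45])

```text
clock: 12.9
tcp_pos: [0.659, 0.0149, 0.1895]
tool_rot: [-3.121, 0.357, 0.0]
ft_force: [-0.5, 0.4, -4.3]
width: 0.0561
gripper_force: 29.9
```

```bash
python3 rd.py; python3 av.py; python3 -c "
from h import *
a=snap('side','s9')['frame'];b=snap('top','t9')['frame']
cv2.imwrite('pics/f.png',np.hstack([cv2.resize(a[100:400,100:500],(400,300)),b[100:400,150:550]])[:,:,::-1])"
```

```text
12.9 [0.659  0.0149 0.1895] force [-0.47  0.44 -4.34] torque tool axes [ 0.021  -0.0604 -0.0565] w 0.05607130263373993 yaw -13.06 tilt [-0. -0. -1.]
torque tool [-0.0008 -0.0556  0.0112] sd [0.0242 0.022  0.036 ] 13.5
```

View pics/f.png

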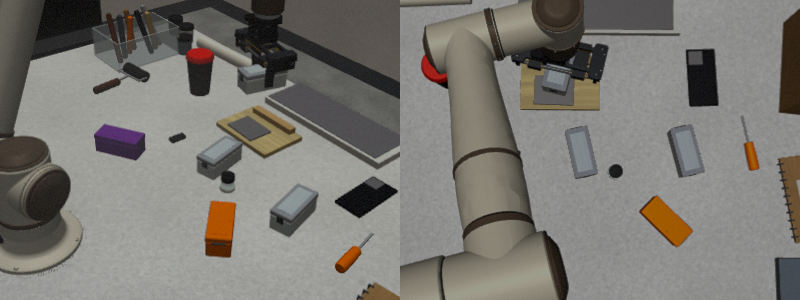

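The tin is held level over the hook, at (262,78) in the left panel and (555,78) in the right. The other two tins, the cup, jar and eraser stand where they were, so I'll hand in.

```bash
python3 -c "
from cell import robot
print(robot.job_done())"
```

```text
the job is handed in; nothing more can be done
None
```

The first tin I lifted, the left-hand one at the robot's +y side, rattled clearly, so I handed the job in holding it level over the bench hook, about 15 cm above the table; the other two tins and the bystanders were never touched, and no verdict came back.

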